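Start the bedtime soother on the dresser caddy

TASK

Start the baby's bedtime soother built into the caddy: with a fingertip, gently press the green key (start), then the blue key (lullaby), then the yellow key (night-light), each fully down, where it stays. Leave the red stop key up, and leave the teether, ring, jar and rattle lying where they are.

Things in the scene. Friction and masses are not known exactly. Their poses are not given: they have to be found in the camera images.
- caddy: cream plastic caddy, fixed, clamped over the dresser's far edge. Origin: centre of its underside, on the dresser top; +x points away from the robot to the clamp, +y along its long side. Robot side (x -100 to -35, y -125 to +125 mm): solid key console, flat top 50 mm high. Behind it (x to +91 mm): open toy tray of three cells, walls 44 mm high; then a flat steel clamp arm 8 mm high to x +225 mm.
- green_unit: thin grey disc, fixed on the console top, with the green key in it. Origin: on the key axis at the console top, 50 mm above the dresser; z up. The key is a round springy green cap, 35 mm across, its flat top 20 mm above this origin when up, 10 mm when fully down. The four keys stand in a row along the caddy's y, 53 mm apart, in any order, 18 mm clear between neighbours.
- green_key (a joint): travel of the green key, straight down: 0 fully up (as at the start), 0.010 m fully down, against a stop. It moves with about 3 N of friction, has no return spring and stays where it is left. Its cap is springy on top of that: it gives way under the finger by about 1 mm at 3 N, 3 mm at 6 N, at most 8 mm at 13 N, and comes back up when let go (not part of this value).
- blue_unit: thin grey disc, fixed on the console top, with the blue key in it. Origin: on the key axis at the console top, 50 mm above the dresser; z up. The key is a round springy blue cap, 35 mm across, its flat top 20 mm above this origin when up, 10 mm when fully down. The four keys stand in a row along the caddy's y, 53 mm apart, in any order, 18 mm clear between neighbours.
- blue_key (a joint): travel of the blue key, straight down: 0 fully up (as at the start), 0.010 m fully down, against a stop. It moves with about 3 N of friction, has no return spring and stays where it is left. Its cap is springy on top of that: it gives way under the finger by about 1 mm at 3 N, 3 mm at 6 N, at most 8 mm at 13 N, and comes back up when let go (not part of this value).
- yellow_unit: thin grey disc, fixed on the console top, with the yellow key in it. Origin: on the key axis at the console top, 50 mm above the dresser; z up. The key is a round springy yellow cap, 35 mm across, its flat top 20 mm above this origin when up, 10 mm when fully down. The four keys stand in a row along the caddy's y, 53 mm apart, in any order, 18 mm clear between neighbours.
- yellow_key (a joint): travel of the yellow key, straight down: 0 fully up (as at the start), 0.010 m fully down, against a stop. It moves with about 3 N of friction, has no return spring and stays where it is left. Its cap is springy on top of that: it gives way under the finger by about 1 mm at 3 N, 3 mm at 6 N, at most 8 mm at 13 N, and comes back up when let go (not part of this value).
- red_unit: thin grey disc, fixed on the console top, with the red key in it. Origin: on the key axis at the console top, 50 mm above the dresser; z up. The key is a round springy red cap, 35 mm across, its flat top 20 mm above this origin when up, 10 mm when fully down. The four keys stand in a row along the caddy's y, 53 mm apart, in any order, 18 mm clear between neighbours.
- red_key (a joint): travel of the red key, straight down: 0 fully up (as at the start), 0.010 m fully down, against a stop. It moves with about 3 N of friction, has no return spring and stays where it is left. Its cap is springy on top of that: it gives way under the finger by about 1 mm at 3 N, 3 mm at 6 N, at most 8 mm at 13 N, and comes back up when let go (not part of this value).
- star_teether: navy silicone star teether, five-pointed, 64 mm across, 14 mm thick, loose, flat in one tray cell. Origin: centre of its underside. Bystander.
- wood_ring: beechwood ring, 64 mm outside, 42 mm inside, 14 mm thick, loose, flat in one tray cell. Origin: centre of its underside. Bystander.
- jar: lidded glass jar, 52 mm across, 62 mm tall, upright and loose in one tray cell, its top about 68 mm above the dresser. Origin: centre of its underside. Bystander.
- rattle: orange plastic rattle with a disc head, about 128 mm long, 54 mm wide at the head, 24 mm high, lying loose on the dresser on the +y side of the caddy. Origin: on its underside, about the middle of its length; +x towards the head. Bystander.

How it is judged:
By the outcome, as a careful person would: the job done as asked, in the order asked, and still so for the second after the job is handed in, with the robot touching nothing.
It also fails if it takes over 40 s, if anything falls off the work surface, if the arm or the gripper's body presses on something with over 40 N, if the wrist force passes 120 N, or if a joint passes its speed limit or range.

ROBOT

A 7-joint arm with a two-finger parallel gripper is mounted at the origin on the work surface. World frame = base frame: x ahead of the robot, y to its left, z up, the work surface at z = 0. Lengths are in m, angles in rad, forces in N, time in s.
With the tool pointing down it reaches from about 0.35 to 0.9 m from the base axis. Payload 8.1 kg.
Tool frame: the origin (TCP) lies at the very end of the fingers, on their centre line; the grasp point (between the pads) lies 19 mm behind it; z points along the fingers, y is the line along which they close (so a half turn about z gives the same grasp; the last joint's range is limited). The gripper opens to 92 mm and grips with 3 to 60 N. Pads are 19 mm wide; open, the fingers measure 130 mm over their backs; the gripper's body (75 mm by 190 mm) begins 47 mm behind the grasp point.
Start: joints at [1.013, 0.434, 0.025, 1.573, -0.012, 1.134, -0.075], TCP at [0.275, -0.561, 0.227] pointing down, gripper open.
Joint ranges: [-2.62, 2.62], [-0.44, 2.09], [-1.27, 1.32], [0.08, 2.57], [-1.32, 4.46], [0.12, 2], [-2.74, 2.74]. Speed limits (rad/s): [2.22, 2.22, 3.01, 3.01, 3.14, 3.14, 3.14].

INTERFACE

Orientations are given as a rotation vector (axis times angle).
In Python, from cell import arm gives the robot as it stands.
- The arm moves only by the tool carry_out, never from a script. Its argument "commands" is a list of rows, each a list of 7 numbers: the opening, from 0 (shut) to 1 (fully open), then the shift along the tool's x, y, z each as a share of 0.025 m, from -1 to 1, then the turn, a rotation vector about the tool's x, y, z each as a share of 0.1 rad, from -1 to 1. A call has 1 to 8 rows; each row shifts and turns the commanded pose from where the row before left it, along the tool's axes as they then stand; what a row does not reach is not made up. A row lasts 1/10 s, in which the tool goes at most 50 mm and 8.59 degrees, less where a joint would pass 70% of its speed; a pose out of reach is approached as far as the arm can. A call with a number of a shift or a turn outside -1 to 1 is refused whole. A call with a gripper value outside its range is refused whole. The fingers move at their own pace and stop on an object; "squeeze" is the grip in N (left out, the last holds). Time passes only in rows, so rows that do not move let the fingers close. It gives the time, the measured TCP pose, the force, the opening and the grip force at its end, in the units of the state.
- arm.observe(): the state, without advancing time (a new reading comes with each control period).
- arm.get_image(name): name is "scene" or "side" or "wrist"; returns a dict with "pixels" (480x640x3 uint8, red, green, blue), "range_z" (480x640 float32, m along the optical axis (not along the pixel's ray), 0 where there is no reading), "mtx" (3x3 intrinsics, pixels), "R" (3x3) and "t" (3): a world point X has camera coordinates R X + t; the wrist camera has in their place "tool_from_camera" (4x4, takes a point from camera to tool coordinates, whose origin is the TCP and whose axes are the flange's). Camera axes: x right, y down, z forward; pixel columns grow to the right and rows downward; lengths in m; the calibration is good to about 2 mm. A picture is of the moment at which its call begins: read the wrist's pose just before it.
- arm.sign_off(): hands the job in; it is judged then, once.
The state is a dict: "clock": time; "joints": joint angles; "dq": joint speeds; "joint_efforts": joint torques, N m; "position": TCP position; "ee_rot": TCP orientation; "force": force on the tool from outside, world axes, zero at the start; "ft_torque": the same for the moment, N m; "width": opening from 0.0 (shut) to 1.0 (fully open); "gripper_force": force on a finger pad.
Only numpy, scipy, OpenCV 4.12 (cv2) and the standard library are available. Lean on these libraries where they do the work, as an engineer would, in place of code of your own. Each camera call takes 0.05 s, during which the arm holds its last target. There are 200 camera calls.

## Working session

There is one attempt and no reset: what is moved stays moved. The work goes in short steps, Python scripts to look and compute and a tool call to move; the robot and the scene stay as the last step left them, time stands still between calls to the robot, and variables do not carry over. Pictures are saved under pics/ and viewed, at most 10 in all, crops included, and the job is handed in when it is done.

Besides the shell and the picture viewer there is one more tool, called after "Emit:" as name([rows], argument=value, ...), one row to a line, values as JSON. carry_out: Moves the arm, as the interface text tells. Shift numbers are shares of 0.025 m and turn numbers shares of 0.1 rad, none past 1 either way. Its arguments: {"type":"object","properties":{"commands":{"type":"array"},"squeeze":{"type":"number"}},"required":["commands"]}

```bash
mkdir -p pics; python3 - <<'E'
from cell import arm
import cv2,numpy as np
s=arm.observe(); print(s)
for n in("scene","side"):
    d=arm.get_image(n); cv2.imwrite(f"pics/{n}0.png",d["pixels"][:,:,::-1]); np.savez(f"{n}0.npz",**{k:v for k,v in d.items()})
    print(n,d["mtx"],d["R"],d["t"])
E
```

```text
{'clock': 0.0, 'joints': array([ 1.0133752 ,  0.43521704,  0.02499342,  1.57409616, -0.01160158,
        1.13401057, -0.07511451]), 'dq': array([-0.00093518, -0.00047413, -0.00064033, -0.00093136,  0.00085194,
        0.000515  , -0.00188625]), 'joint_efforts': array([-1.15614755e-03, -6.67845654e+01,  9.84886140e-01, -3.14465761e+01,
       -6.06257049e-02,  4.29037982e-02,  1.37031102e-04]), 'position': array([ 0.27427469, -0.56102907,  0.22594927]), 'ee_rot': array([-3.05927861e+00, -7.07791885e-01,  7.89521609e-04]), 'force': array([0.4290422 , 1.13958002, 0.51188763]), 'ft_torque': array([-0.0490061 , -0.00959736,  0.0028693 ]), 'gripper_force': 0.0, 'width': 1.002127964842834}
scene [[496.49618902   0.         325.64611016]
 [  0.         496.49618902 237.76337178]
 [  0.           0.           1.        ]] [[ 0.10841808  0.99410064 -0.00307335]
 [ 0.85208333 -0.09452101 -0.51480071]
 [-0.51205421  0.05319495 -0.85730437]] [-0.14721212 -0.43439834  1.09614154]
side [[444.11623679   0.         326.17686147]
 [  0.         444.11623679 241.95406892]
 [  0.           0.           1.        ]] [[-0.84164167 -0.53975685  0.01737377]
 [-0.43308402  0.6553892  -0.61879174]
 [ 0.3226105  -0.52832522 -0.78536293]] [0.52318852 0.22992738 0.55094371]
```

View pics/scene0.png

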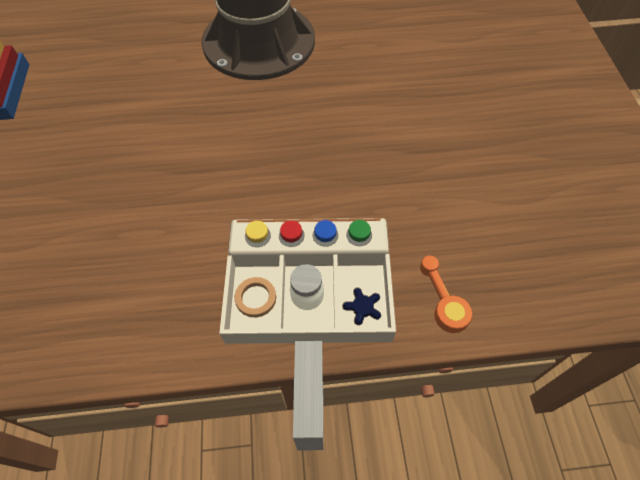

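View pics/side0.png

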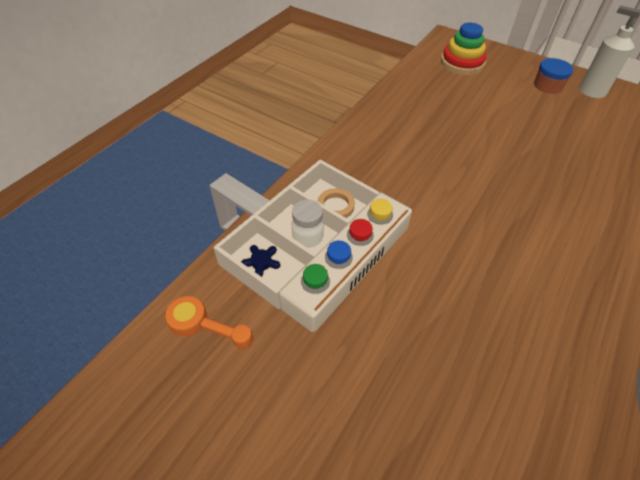

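The scene view shows the keys left to right (−y to +y): yellow (257,231), red (291,231), blue (325,231) and green (360,231). The jar is at (306,285), behind the row. The side view agrees: green (315,275), blue (339,252), red (361,230), yellow (381,209).

```bash
cat > m.py <<'E'
import cv2,numpy as np
def world(d,u,v,z):
    K,R,t=d["mtx"],d["R"],d["t"]; r=R.T@np.linalg.inv(K)@np.stack([u,v,np.ones_like(u)]); c=-R.T@t
    return c[:,None]+r*((z-c[2])/r[2])
def pts(d):
    v,u=np.mgrid[0:480,0:640].astype(float); Z=d["range_z"].astype(float)
    P=np.linalg.inv(d["mtx"])@np.stack([u.ravel(),v.ravel(),np.ones(u.size)])*Z.ravel()
    return (d["R"].T@(P-d["t"][:,None])).T.reshape(480,640,3)
HUE=dict(green=(50,80),blue=(100,122),yellow=(20,32),red=(0,6))
def keys(d,seeds,ztop=.07):
    hsv=cv2.cvtColor(d["pixels"],cv2.COLOR_RGB2HSV); W=pts(d); out={}
    for k,(u0,v0) in seeds.items():
        lo,hi=HUE[k]; m=cv2.inRange(hsv,(lo,120,50),(hi,255,255))
        b=np.zeros_like(m); b[v0-16:v0+17,u0-16:u0+17]=1; m=(m>0)&(b>0)
        z=np.median(W[...,2][m]); 
        top=m&(W[...,2]>z-.004)
        v,u=np.nonzero(top); g=world(d,u.astype(float),v.astype(float),ztop)
        (cx,cy),r=cv2.minEnclosingCircle(g[:2].T.astype(np.float32))
        out[k]=(g.mean(1)[:2]); print(k,"n",len(u),"z",z.round(4),"ray mean",g.mean(1)[:2].round(4),"circ",round(cx,4),round(cy,4),round(r,4),"depth mean",W[top].mean(0).round(4))
    return out
E
python3 - <<'E'
from m import *
S=dict(scene=dict(yellow=(257,231),red=(291,231),blue=(325,231),green=(360,231)),side=dict(green=(315,275),blue=(339,252),red=(361,230),yellow=(381,209)))
for n in S:
    print(n); keys(np.load(n+"0.npz"),S[n])
E
```

```text
scene
yellow n 337 z 0.0696 ray mean [ 0.5364 -0.0173] circ 0.5363 -0.0183 0.0182 depth mean [ 0.5386 -0.0169  0.0735]
red n 344 z 0.0695 ray mean [0.5414 0.0351] circ 0.5417 0.0351 0.0183 depth mean [0.5412 0.0351 0.0697]
blue n 322 z 0.0697 ray mean [0.5471 0.0876] circ 0.5469 0.0871 0.0175 depth mean [0.5482 0.0876 0.0718]
green n 321 z 0.0697 ray mean [0.5524 0.1399] circ 0.5523 0.1402 0.0176 depth mean [0.5523 0.1399 0.0697]
side
green n 393 z 0.0704 ray mean [0.5483 0.1445] circ 0.5484 0.1447 0.0174 depth mean [0.5472 0.1462 0.0729]
blue n 360 z 0.0703 ray mean [0.5431 0.092 ] circ 0.5435 0.0924 0.0178 depth mean [0.5419 0.0941 0.0731]
red n 333 z 0.0702 ray mean [0.5382 0.0391] circ 0.5376 0.0387 0.0178 depth mean [0.5364 0.0428 0.0749]
yellow n 297 z 0.0704 ray mean [ 0.5332 -0.0135] circ 0.5329 -0.0136 0.018 depth mean [ 0.5307 -0.0071  0.0771]
```

Averaging the two views gives green (0.5505,0.142), blue (0.545,0.090), red (0.540,0.037) and yellow (0.535,−0.0155). The spacing (53 mm), height (70 mm) and radius (17.5 mm) match the description. I'll shut the fingers and turn the tool about +58° so their narrow side lies along the row.

Emit:
carry_out([
  [0,0,0,0,0,0,-1],
  [0,0,0,0,0,0,-1],
  [0,0,0,0,0,0,-1],
  [0,0,0,0,0,0,-1],
  [0,0,0,0,0,0,-1],
  [0,0,0,0,0,0,-1],
  [0,0,0,0,0,0,-1],
  [0,0,0,0,0,0,-1],
], squeeze=10)

```text
clock: 0.9
position: [0.2743, -0.5612, 0.2262]
ee_rot: [-2.539, -1.849, -0.0]
force: [-0.2, -0.7, -0.1]
width: 0.354
gripper_force: 0.0
```

Emit:
carry_out([
  [0,0,0,0,0,0,-1],
  [0,0,0,0,0,0,-1],
  [0,0,0,0,0,0,-0.18],
  [0,0,0,0,0,0,0],
])

```text
clock: 1.3
position: [0.2743, -0.5614, 0.2264]
ee_rot: [-2.329, -2.107, -0.0]
force: [0.0, 0.8, -0.2]
width: 0.023
gripper_force: 0.0
```

```bash
cat > go.py <<'E'
import sys,numpy as np
from cell import arm
from scipy.spatial.transform import Rotation as Ro
s=arm.observe(); R=Ro.from_rotvec(s["ee_rot"]).as_matrix()
print(round(s["clock"],2),"pos",s["position"].round(4),"F",s["force"].round(2),"w",round(s["width"],3),"\n",R.round(3))
if len(sys.argv)>3: print("rows",(R.T@(np.array(sys.argv[1:4],float)-s["position"])/.025).round(2))
E
python3 go.py .5505 .142 .10
```

```text
1.3 pos [ 0.2743 -0.5614  0.2264] F [ 0.01  0.79 -0.18] w 0.023 
 [[ 0.1    0.995 -0.   ]
 [ 0.995 -0.1    0.001]
 [ 0.001 -0.    -1.   ]]
rows [29.09  8.18  5.07]
```

Emit:
carry_out([
  [0,1,0.28,0,0,0,0],
  [0,1,0.28,0,0,0,0],
  [0,1,0.28,0,0,0,0],
  [0,1,0.28,0,0,0,0],
  [0,1,0.28,0,0,0,0],
  [0,1,0.28,0,0,0,0],
  [0,1,0.28,0,0,0,0],
  [0,1,0.28,0,0,0,0],
])

```text
clock: 2.1
position: [0.3501, -0.3669, 0.2268]
ee_rot: [2.33, 2.107, 0.0]
force: [0.7, 0.1, -0.3]
width: 0.005
gripper_force: 0.0
```

Emit:
carry_out([
  [0,1,0.28,0,0,0,0],
  [0,1,0.28,0,0,0,0],
  [0,1,0.28,0,0,0,0],
  [0,1,0.28,0,0,0,0],
  [0,1,0.28,0,0,0,0],
  [0,1,0.28,0,0,0,0],
  [0,1,0.28,0,0,0,0],
  [0,1,0.28,0,0,0,0],
])

```text
clock: 2.9
position: [0.4254, -0.1733, 0.2268]
ee_rot: [2.331, 2.106, 0.0]
force: [0.2, -0.3, 0.4]
width: 0.007
gripper_force: 0.0
```

Emit:
carry_out([
  [0,1,0.28,0,0,0,0],
  [0,1,0.28,0,0,0,0],
  [0,1,0.28,0,0,0,0],
  [0,1,0.28,0,0,0,0],
  [0,1,0.28,0,0,0,0],
  [0,1,0.28,0,0,0,0],
  [0,1,0.28,0,0,0,0],
  [0,1,0.28,0,0,0,0],
])

```text
clock: 3.7
position: [0.5007, 0.0202, 0.2267]
ee_rot: [2.331, 2.107, -0.0]
force: [0.4, 0.5, 0.2]
width: 0.007
gripper_force: 0.0
```

Emit:
carry_out([
  [0,1,0.28,0,0,0,0],
  [0,1,0.28,0,0,0,0],
  [0,1,0.28,0,0,0,0],
  [0,1,0.28,0,0,0,0],
  [0,1,0.28,0,0,0,0],
  [0,0,0,1,0,0,0],
  [0,0,0,1,0,0,0],
  [0,0,0,0,0,0,0],
])

```text
clock: 4.5
position: [0.5456, 0.1393, 0.1737]
ee_rot: [-2.328, -2.106, 0.008]
force: [-0.1, -0.0, -0.1]
width: 0.006
gripper_force: 0.0
```

```bash
python3 go.py .5505 .142 .085; python3 - <<'E'
from cell import arm
from m import *
from scipy.spatial.transform import Rotation as Ro
s=arm.observe(); d=arm.get_image("wrist"); cv2.imwrite("pics/wrist1.png",d["pixels"][:,:,::-1])
T=d["tool_from_camera"]; A=Ro.from_rotvec(s["ee_rot"]).as_matrix()
Rw=A@T[:3,:3]; c=A@T[:3,3]+s["position"]
np.savez("wrist1.npz",pixels=d["pixels"],range_z=d["range_z"],mtx=d["mtx"],R=Rw.T,t=-Rw.T@c)
E
```

```text
4.5 pos [0.5456 0.1393 0.1737] F [-0.07 -0.01 -0.14] w 0.006 
 [[ 0.1    0.995 -0.006]
 [ 0.995 -0.1   -0.002]
 [-0.002 -0.005 -1.   ]]
rows [0.14 0.2  3.55]
```

View pics/wrist1.png

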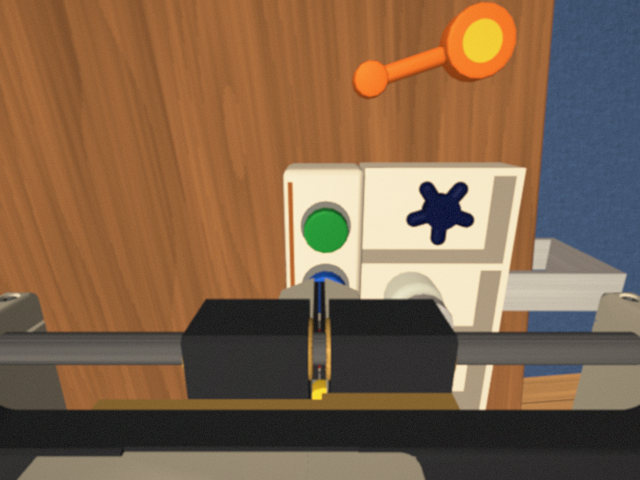

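The wrist view shows the green cap at (326,230), clear of the shut fingers near (320,290). I'll measure it from here, since this camera is tied to the tool itself.

```bash
python3 - <<'E'
from m import *
d=dict(np.load("wrist1.npz")); 
import m
hsv=cv2.cvtColor(d["pixels"],cv2.COLOR_RGB2HSV); mk=cv2.inRange(hsv,(50,120,50),(80,255,255))
W=pts(d); v,u=np.nonzero(mk); z=np.median(W[v,u,2]); top=W[v,u,2]>z-.004; u,v=u[top].astype(float),v[top].astype(float)
g=world(d,u,v,.07); print(len(u),z,g.mean(1),cv2.minEnclosingCircle(g[:2].T.astype(np.float32)))
E
python3 go.py .5505 .142 .085
```

```text
1482 0.07001588197462343 [0.55121933 0.14289023 0.07      ] ((0.550905168056488, 0.1426694691181183), 0.01709393598139286)
4.55 pos [0.5465 0.1397 0.1756] F [ 0.67 -0.02  0.28] w 0.005 
 [[ 0.099  0.995 -0.003]
 [ 0.995 -0.099 -0.001]
 [-0.001 -0.003 -1.   ]]
rows [0.11 0.16 3.62]
```

Emit:
carry_out([
  [0,0.13,0.16,0.8,0,0,0],
  [0,0,0,0.8,0,0,0],
  [0,0,0,0.8,0,0,0],
  [0,0,0,0.8,0,0,0],
  [0,0,0,0.6,0,0,0],
  [0,0,0,0,0,0,0],
  [0,0,0,0,0,0,0],
])

```text
clock: 5.25
position: [0.5524, 0.1432, 0.0826]
ee_rot: [2.328, 2.109, 0.001]
force: [0.5, -0.1, 1.1]
width: 0.005
gripper_force: 0.0
```

```bash
python3 go.py .551 .1427 .07
```

```text
5.25 pos [0.5524 0.1432 0.0826] F [ 0.47 -0.1   1.15] w 0.005 
 [[ 0.098  0.995  0.001]
 [ 0.995 -0.098  0.   ]
 [ 0.     0.001 -1.   ]]
rows [-0.02 -0.05  0.5 ]
```

Emit:
carry_out([
  [0,0,0,0.2,0,0,0],
  [0,0,0,0.2,0,0,0],
  [0,0,0,0.1,0,0,0],
  [0,0,0,0.1,0,0,0],
  [0,0,0,0.1,0,0,0],
  [0,0,0,0.1,0,0,0],
  [0,0,0,0,0,0,0],
  [0,0,0,0,0,0,0],
])

```text
clock: 6.05
position: [0.5521, 0.143, 0.0618]
ee_rot: [2.328, 2.11, 0.0]
force: [1.2, -0.3, 2.1]
width: 0.002
gripper_force: 1.1
```

Emit:
carry_out([
  [0,0,0,0.08,0,0,0],
  [0,0,0,0,0,0,0],
  [0,0,0,0,0,0,0],
])

```text
clock: 6.35
position: [0.5521, 0.143, 0.0598]
ee_rot: [2.328, 2.11, 0.0]
force: [0.2, -0.4, 2.3]
width: 0.005
gripper_force: 1.2
```

Emit:
carry_out([
  [0,0,0,0.08,0,0,0],
  [0,0,0,0,0,0,0],
  [0,0,0,0,0,0,0],
])

```text
clock: 6.65
position: [0.5521, 0.143, 0.0579]
ee_rot: [2.327, 2.11, 0.001]
force: [0.8, -1.0, 4.8]
width: 0.008
gripper_force: 2.6
```

Emit:
carry_out([
  [0,0,0,0.04,0,0,0],
  [0,0,0,0,0,0,0],
  [0,0,0,0,0,0,0],
])

```text
clock: 6.95
position: [0.5521, 0.143, 0.057]
ee_rot: [2.327, 2.11, 0.001]
force: [-0.5, -1.4, 6.2]
width: 0.006
gripper_force: 3.2
```

Emit:
carry_out([
  [0,0,0,0.04,0,0,0],
  [0,0,0,0,0,0,0],
  [0,0,0,0,0,0,0],
])

```text
clock: 7.25
position: [0.5521, 0.143, 0.0561]
ee_rot: [2.327, 2.11, 0.001]
force: [0.0, -1.7, 7.8]
width: 0.005
gripper_force: 3.8
```

Emit:
carry_out([
  [0,0,0,-0.3,0,0,0],
  [0,0,0,-0.7,0,0,0],
  [0,0,0,-1,0,0,0],
  [0,0,0,0,0,0,0],
  [0,0,0,0,0,0,0],
])

```text
clock: 7.75
position: [0.5516, 0.143, 0.1059]
ee_rot: [2.328, 2.11, -0.0]
force: [-0.0, 0.2, 0.7]
width: 0.0
gripper_force: 0.0
```

```bash
cat > chk.py <<'E'
from cell import arm
from m import *
for n,sx in (("side",1),("scene",1)):
    d=arm.get_image(n); hsv=cv2.cvtColor(d["pixels"],cv2.COLOR_RGB2HSV); W=pts(d)
    box=(W[...,0]>.50)&(W[...,0]<.59)&(W[...,1]>-.05)&(W[...,1]<.18)&(W[...,2]<.08)&(W[...,2]>.051)
    cv2.imwrite(f"pics/{n}_{arm.observe()['clock']:.2f}.png",d["pixels"][:,:,::-1])
    for k,(lo,hi) in HUE.items():
        m=(cv2.inRange(hsv,(lo,120,50),(hi,255,255))>0)&box
        if m.sum()>20: print(n,k,m.sum(),"top z",np.percentile(W[m][:,2],[50,80]).round(4))
E
python3 chk.py; python3 go.py .5457 .0905 .1
```

```text
side green 412 top z [0.0605 0.0613]
side blue 136 top z [0.0705 0.0712]
side yellow 235 top z [0.0707 0.0714]
scene blue 355 top z [0.0698 0.0709]
scene yellow 379 top z [0.0697 0.0707]
scene red 383 top z [0.0698 0.0707]
7.85 pos [0.551  0.1426 0.1049] F [-1.04  0.7   0.32] w 0.003 
 [[ 0.098  0.995 -0.002]
 [ 0.995 -0.098 -0.001]
 [-0.001 -0.002 -1.   ]]
rows [-2.1  -0.01  0.2 ]
```

Green is fully down: its top reads 60 mm, a 10 mm drop. Next is blue.

Emit:
carry_out([
  [0,-0.7,0,0,0,0,0],
  [0,-0.7,0,0,0,0,0],
  [0,-0.7,0,0,0,0,0],
  [0,0,0,0,0,0,0],
  [0,0,0,0.6,0,0,0],
  [0,0,0,0.4,0,0,0],
  [0,0,0,0,0,0,0],
  [0,0,0,0,0,0,0],
])

```text
clock: 8.65
position: [0.5464, 0.0913, 0.0804]
ee_rot: [-2.326, -2.11, 0.001]
force: [0.2, -0.2, -0.4]
width: 0.003
gripper_force: 0.0
```

```bash
python3 go.py .5457 .0905 .0561
```

```text
8.65 pos [0.5464 0.0913 0.0804] F [ 0.17 -0.24 -0.42] w 0.003 
 [[ 0.097  0.995 -0.001]
 [ 0.995 -0.097  0.   ]
 [ 0.    -0.001 -1.   ]]
rows [-0.04 -0.02  0.97]
```

Emit:
carry_out([
  [0,0,0,0.2,0,0,0],
  [0,0,0,0.15,0,0,0],
  [0,0,0,0.1,0,0,0],
  [0,0,0,0.1,0,0,0],
  [0,0,0,0.1,0,0,0],
  [0,0,0,0.1,0,0,0],
  [0,0,0,0.1,0,0,0],
  [0,0,0,0,0,0,0],
])

```text
clock: 9.45
position: [0.5467, 0.0908, 0.0593]
ee_rot: [-2.328, -2.11, -0.0]
force: [-1.0, 1.1, 3.6]
width: 0.005
gripper_force: 1.5
```

Emit:
carry_out([
  [0,0,0,0.08,0,0,0],
  [0,0,0,0,0,0,0],
  [0,0,0,0,0,0,0],
])

```text
clock: 9.75
position: [0.5468, 0.0908, 0.0576]
ee_rot: [2.328, 2.11, 0.0]
force: [-1.7, 0.7, 5.1]
width: 0.008
gripper_force: 2.7
```

Emit:
carry_out([
  [0,0,0,0.06,0,0,0],
  [0,0,0,0,0,0,0],
  [0,0,0,0,0,0,0],
])

```text
clock: 10.05
position: [0.5468, 0.0908, 0.0563]
ee_rot: [2.327, 2.11, 0.0]
force: [-1.8, -1.1, 7.2]
width: 0.0
gripper_force: 3.7
```

Emit:
carry_out([
  [0,0,0,-0.3,0,0,0],
  [0,0,0,-0.7,0,0,0],
  [0,0,0,-1,0,0,0],
  [0,0,0,0,0,0,0],
  [0,0,0,0,0,0,0],
])

```text
clock: 10.55
position: [0.547, 0.0906, 0.1064]
ee_rot: [2.327, 2.109, 0.001]
force: [0.0, -0.2, -0.2]
width: 0.008
gripper_force: 0.0
```

```bash
python3 chk.py; python3 go.py .5353 -.0150 .106
```

```text
side green 417 top z [0.0604 0.0612]
side blue 385 top z [0.0604 0.0612]
side red 245 top z [0.0696 0.0711]
scene green 184 top z [0.0599 0.0609]
scene yellow 380 top z [0.0696 0.0709]
scene red 312 top z [0.0697 0.0707]
10.65 pos [0.5462 0.0903 0.1053] F [ 0.93 -0.55  0.57] w 0.006 
 [[ 0.098  0.995 -0.001]
 [ 0.995 -0.098 -0.   ]
 [-0.001 -0.001 -1.   ]]
rows [-4.24 -0.02 -0.02]
```

Blue is fully down too. Now yellow, passing over red with 35 mm of clearance.

Emit:
carry_out([
  [0,-0.85,0,0,0,0,0],
  [0,-0.85,0,0,0,0,0],
  [0,-0.85,0,0,0,0,0],
  [0,-0.85,0,0,0,0,0],
  [0,-0.84,-0.02,0,0,0,0],
  [0,0,0,0,0,0,0],
  [0,0,0,0,0,0,0],
])

```text
clock: 11.35
position: [0.5354, -0.0149, 0.1053]
ee_rot: [-2.328, -2.108, 0.001]
force: [-0.3, 1.2, 0.2]
width: 0.006
gripper_force: 0.0
```

Emit:
carry_out([
  [0,0,0,0.6,0,0,0],
  [0,0,0,0.4,0,0,0],
  [0,0,0,0,0,0,0],
  [0,0,0,0,0,0,0],
])

```text
clock: 11.75
position: [0.5357, -0.014, 0.0808]
ee_rot: [-2.326, -2.111, 0.001]
force: [-0.8, 0.7, 0.2]
width: 0.006
gripper_force: 0.0
```

```bash
python3 go.py .5353 -.015 .0561
```

```text
11.75 pos [ 0.5357 -0.014   0.0808] F [-0.77  0.68  0.18] w 0.006 
 [[ 0.097  0.995 -0.001]
 [ 0.995 -0.097  0.   ]
 [ 0.    -0.001 -1.   ]]
rows [-0.04 -0.01  0.99]
```

Emit:
carry_out([
  [0,0,0,0.2,0,0,0],
  [0,0,0,0.15,0,0,0],
  [0,0,0,0.1,0,0,0],
  [0,0,0,0.1,0,0,0],
  [0,0,0,0.1,0,0,0],
  [0,0,0,0.1,0,0,0],
  [0,0,0,0.1,0,0,0],
  [0,0,0,0,0,0,0],
])

```text
clock: 12.55
position: [0.5359, -0.0147, 0.0595]
ee_rot: [-2.328, -2.11, 0.0]
force: [0.1, -0.7, 2.8]
width: 0.004
gripper_force: 1.4
```

Emit:
carry_out([
  [0,0,0,0.08,0,0,0],
  [0,0,0,0,0,0,0],
  [0,0,0,0,0,0,0],
])

```text
clock: 12.85
position: [0.5359, -0.0147, 0.0578]
ee_rot: [2.327, 2.11, 0.0]
force: [-1.4, 0.2, 5.4]
width: 0.006
gripper_force: 2.6
```

Emit:
carry_out([
  [0,0,0,0.06,0,0,0],
  [0,0,0,0,0,0,0],
  [0,0,0,0,0,0,0],
])

```text
clock: 13.15
position: [0.5359, -0.0147, 0.0565]
ee_rot: [2.327, 2.11, 0.0]
force: [-1.8, 0.9, 6.7]
width: 0.008
gripper_force: 3.5
```

Now lift straight up and back away toward −y, clear of the views.

Emit:
carry_out([
  [0,0,0,-0.3,0,0,0],
  [0,0,0,-0.7,0,0,0],
  [0,0,0,-1,0,0,0],
  [0,0,0,-1,0,0,0],
  [0,-1,0,-1,0,0,0],
  [0,-1,0,-1,0,0,0],
  [0,-1,0,0,0,0,0],
  [0,-1,0,0,0,0,0],
])

```text
clock: 13.95
position: [0.5263, -0.1153, 0.1825]
ee_rot: [2.326, 2.109, 0.002]
force: [1.1, 0.3, 1.6]
width: 0.004
gripper_force: 0.0
```

Emit:
carry_out([
  [0,-1,0,0,0,0,0],
  [0,-1,0,0,0,0,0],
  [0,-1,0,0,0,0,0],
  [0,-1,0,0,0,0,0],
  [0,-1,0,0,0,0,0],
  [0,-1,0,0,0,0,0],
  [0,0,0,0,0,0,0],
  [0,0,0,0,0,0,0],
])

```text
clock: 14.75
position: [0.5111, -0.2637, 0.1812]
ee_rot: [-2.329, -2.108, -0.0]
force: [0.1, 1.3, 0.0]
width: 0.003
gripper_force: 0.0
```

```bash
python3 chk.py; ls pics; cp pics/scene_1[4-6]*.png pics/end.png
```

```text
side green 416 top z [0.0604 0.0612]
side blue 384 top z [0.0605 0.0612]
side yellow 344 top z [0.0603 0.0611]
side red 410 top z [0.0702 0.0712]
scene green 309 top z [0.0598 0.0608]
scene blue 331 top z [0.0598 0.0609]
scene yellow 355 top z [0.0596 0.0606]
scene red 382 top z [0.0697 0.0706]
scene0.png
scene_10.65.png
scene_14.85.png
scene_7.85.png
side0.png
side_10.60.png
side_14.80.png
side_7.80.png
wrist1.png
```

View pics/end.png

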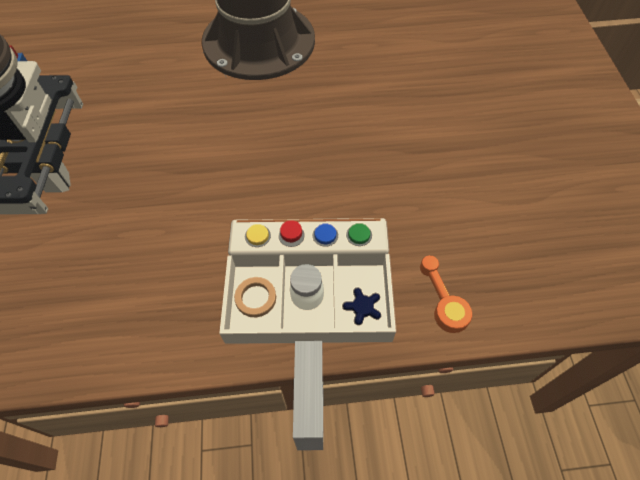

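The final view shows yellow (257,234), blue (325,234) and green (360,234) down, and red (291,231) still up. The ring, jar, star and rattle are at the same pixels as at the start.

```bash
python3 -c "
from cell import arm
print(arm.sign_off())"
```

```text
the job is handed in; nothing more can be done
None
```

I pressed green, blue and yellow fully down in that order, at no more than about 8 N each; red is still up, nothing else moved, and the job was handed in at about 15 s.

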